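Shut the loaded kiln and start the second firing programme

ROBOT

A 6-joint arm with a two-finger parallel gripper is mounted at the origin on the work surface. World frame = base frame: x ahead of the robot, y to its left, z up, the work surface at z = 0. Lengths are in m, angles in rad, forces in N, time in s.
With the tool pointing down it reaches from about 0.325 to 1 m from the base axis. Payload 5.1 kg.
Tool frame: the origin (TCP) lies at the very end of the fingers, on their centre line; the grasp point (between the pads) lies 19 mm behind it; z points along the fingers, y is the direction in which the jaws open and shut (so a half turn about z gives the same grasp; the last joint's range is limited). The gripper opens to 85 mm and grips with 20 to 120 N. Pads are 22 mm wide; open, the fingers measure 114 mm over their backs; the gripper's body (76 mm by 85 mm) begins 54 mm behind the grasp point. The pads swing forward as they close: fully open they stand 13 mm farther back than shut.
Start: joints at [1.256, 0.124, 1.65, -0, 1.367, -0.083], TCP at [0.149, 0.633, 0.194] pointing down, gripper open.
Joint ranges: [-2.61, 2.61], [-1.02, 2.33], [0.03, 2.71], [-1.35, 4.49], [0.32, 2.68], [-2.91, 2.91]. Speed limits (rad/s): [2.57, 2.57, 3.14, 3.14, 3.14, 3.14].

INTERFACE

Orientations are given as a unit quaternion [w, x, y, z].
In Python, from bench import manip, read_camera, camera_params gives the robot as it stands.
- The arm moves only by the tool step_arm, never from a script. Its argument "series" is a list of rows, each a list of 3 entries, a list of its own where there are three numbers: the shift along the tool's x, y, z each as a share of 200 mm, from -1 to 1, then the turn, a rotation vector about the tool's x, y, z each as a share of 90 degrees, from -1 to 1, then the opening, from 0 (shut) to 1 (fully open). In form: [[[dx, dy, dz], [ax, ay, az], gripper], ...]. A call has exactly 5 rows; each row is the pose to reach, as a shift and turn from the pose commanded when the call began, along the tool's axes at that moment; what a row does not reach only later rows make up. A row lasts 1/10 s, in which the tool goes at most 50 mm and 8.59 degrees, less where a joint would pass 70% of its speed; a pose out of reach is approached as far as the arm can. A call with a number of a shift or a turn outside -1 to 1 is refused whole. A call with a gripper value outside its range is refused whole. The fingers move at their own pace and stop on an object; the grip force is fixed at half the most. Time passes only in rows, so rows that repeat a pose let the fingers close, or fill a call up. It gives the time, the measured TCP pose, the force and the opening at its end, in the units of the state.
- manip.read_state(): the state, without advancing time (a new reading comes with each control period).
- read_camera(name): name is "scene" or "top" or "wrist"; returns (picture, depth): 384x512x3 uint8, blue, green, red; 384x512 float32, m along the optical axis (not along the pixel's ray), 0 where there is no reading.
- camera_params(name): a dict with "fov_y" (degrees; the focal length in pixels is half the picture's height over the tangent of half this angle, whatever the lens; pixels are square), "cx", "cy" (the principal point, pixels), "position" and "rotation" of the camera in the world; the wrist camera has in their place "T_tool_cam" (4x4, takes a point from camera to tool coordinates, whose origin is the TCP and whose axes are the flange's). Camera axes: x right, y down, z forward; pixel columns grow to the right and rows downward; lengths in m; the calibration is good to about 2 mm. A picture is of the moment at which its call begins: read the wrist's pose just before it. camera_params takes no time and is no camera call.
- manip.close_job(): hands the job in, once; it reports no verdict.
The state is a dict: "clock": time; "joint_positions": joint angles; "joint_vel": joint speeds; "effort": joint torques, N m; "ee_pos": TCP position; "ee_rot": TCP orientation; "contact_force": force on the tool from outside, world axes, zero at the start; "moment": the same for the moment, N m; "opening": opening from 0.0 (shut) to 1.0 (fully open).
Only numpy, scipy, OpenCV 4.12 (cv2) and the standard library are available. Lean on these libraries where they do the work, as an engineer would, in place of code of your own. Each camera call takes 0.05 s, during which the arm holds its last target.

TASK

The little kiln is loaded and ready to fire: press its lid down until it is fully shut, then switch it on at the black rocker by pressing the half with the green lens, press the white two-dot programme button so that it stays down, and last press the green start button all the way in and let it come back up. Do not press the red stop button or the other two programme buttons, do not open the lid any further, and leave the dish, tongs, jar, cork and magnifying glass around the kiln where they are.

Things in the scene. Friction and masses are not known exactly. Their poses are not given: they have to be found in the camera images.
- kiln: The small top-loading kiln with its control box, one fixed machine. Origin: centre of its underside on the table; x runs from its front to its back, y to its left, z up. Steel firing chamber 230 x 230 mm, centred 80 mm to +y, top 180 mm above the table with the lid shut. The cream control box, 165 deep and 180 mm wide, is on the -y side.
- panel_mid (a point): Centre of the dark sloped panel (168 x 180 mm) on the control box, 133 mm above the table. Its z axis is the panel's outward normal, tilted 0.21 rad from vertical towards the machine's front; x runs up the slope to the back. Seen from the front: display at the far edge; middle row three white buttons; near row red stop, green start, black rocker, left to right; 48 mm apart, rows 60 mm apart.
- lid (a joint): Kiln lid, hinged along its far edge (230 mm from its front edge): 0 = shut, grows as it opens (rad), starts part open at 0.25 to 0.45. A stiff counterbalanced hinge holds it wherever it is left; about 3 to 4 N downward near its front edge moves it, and it stops hard at 0.
- lid_press (a point): Point on the lid's steel top, 30 mm in from its front edge, midway across: 200 mm from the hinge line and 38 mm above the lid's underside, so at 180 mm above the table when shut (about 230 to 266 mm at the start). Moves with the lid. A bar handle with a 60 mm wooden sleeve projects 44 mm from the lid's front face.
- rocker (a joint): Mains rocker: 0 = off, 0.34 rad = on. A stiff action without a spring: it stays wherever it is left, so press it all the way; 3 to 4 N on the raised far half tips it.
- rocker_on (a point): Middle of the far half of the rocker's top (the half towards the display, with a round green lens), the half to press for on. The black paddle is 27 mm wide and 48 mm long along the panel's slope and pivots across its middle; this point is 17 mm from the pivot and sinks about 6 mm square to the panel from off to on. When on, this half lies parallel to the panel.
- prog1 (a joint): Travel of the one-dot programme button (m): 0 = up, 0.006 = fully down.
- prog1_top (a point): Centre of the top face of the one-dot button (white, 24 mm across).
- prog2 (a joint): Travel of the two-dot programme button (m): 0 = up, 0.006 = fully down. A stiff action without a spring: about 4 N moves it and it stays wherever it is left, so press it all the way.
- prog2_top (a point): Centre of the top face of the two-dot button, the middle one of the three: white, 24 mm across, standing 10 mm out of the panel when up, 4 mm when down. Moves square to the panel.
- prog3 (a joint): Travel of the three-dot programme button (m): 0 = up, 0.006 = fully down.
- prog3_top (a point): Centre of the top face of the three-dot button (white, 24 mm across).
- start (a joint): Travel of the green start button (m): 0 = up, 0.005 = fully in; springs back when let go. About 4 N pushes it fully in.
- start_top (a point): Centre of the top face of the green start button, 24 mm across, standing 9 mm out of the panel when up. Moves square to the panel.
- stop (a joint): Travel of the red stop button (m): 0 = up, 0.005 = fully in.
- stop_top (a point): Centre of the top face of the red stop button, 24 mm across.
- magnifier: Bystander: magnifying glass, 56 mm lens and wooden handle, 150 mm long, 10 mm high, lying on the table left of the kiln.
- dish: Bystander: small steel dish 84 mm across, 26 mm high, on the table in front of the kiln.
- jar: Bystander: glass jar 52 mm across, 65 mm high, on the table at the right of the control box; origin at the centre of its underside.
- tongs: Bystander: steel firing tongs 190 mm long, 8 mm high, lying on the table in front of the kiln.
- cork: Bystander: cork stopper 32 mm across, 34 mm high, on the table right of the control box, behind the jar.

How it is judged:
By the outcome, as a careful person would: the job done as asked, in the order asked, and still so for the second after the job is handed in, with the robot touching nothing.
It also fails if it takes over 45 s, if anything falls off the work surface, if the arm or the gripper's body presses on something with over 40 N, if the wrist force passes 120 N, or if a joint passes its speed limit or range.

## Working session

There is one attempt and no reset: what is moved stays moved. The work goes in short steps, Python scripts to look and compute and a tool call to move; the robot and the scene stay as the last step left them, time stands still between calls to the robot, and variables do not carry over. Pictures are saved under pics/ and viewed, and the job is handed in when it is done.

Besides the shell and the picture viewer there is one more tool, called by a JSON object that holds its "fn" and its "kwargs", one argument or row to a line. step_arm: Moves the arm, as the interface text tells. Shift numbers are shares of 200 mm and turn numbers shares of 90 degrees, none past 1 either way. Its arguments: {"type":"object","properties":{"series":{"type":"array","items":{"type":"array"}}},"required":["series"]}

```bash
ls; mkdir -p pics; python3 - <<'E'
from bench import manip, read_camera, camera_params
import cv2,numpy as np
print(manip.read_state())
for n in ("scene","top","wrist"):
    p,d=read_camera(n); cv2.imwrite(f"pics/{n}0.png",p); np.save(f"pics/{n}0.npy",d); print(n,camera_params(n))
E
```

```text
pics
{'clock': 0.0, 'joint_positions': array([ 1.25641908e+00,  1.24513989e-01,  1.65168143e+00, -2.30488558e-05,
        1.36751383e+00, -8.26283266e-02]), 'joint_vel': array([ 2.32742695e-04,  5.57571583e-05,  2.80551339e-03, -5.45716330e-04,
        3.91725494e-04, -5.33982342e-04]), 'effort': array([ 8.21201138e-04, -4.23612285e+01, -3.65455163e+01,  3.73975786e-05,
        7.00171586e-03,  2.70930435e-06]), 'ee_pos': array([0.14912905, 0.63194597, 0.19314297]), 'ee_rot': array([-1.97635490e-04,  1.15612939e-01,  9.93293777e-01, -1.03974322e-03]), 'contact_force': array([-0.63165152, -0.17215674, -0.12322855]), 'moment': array([ 0.0164671 , -0.00748792, -0.05446546]), 'opening': 1.0030250832986993}
scene {'fov_y': 46.89988778600798, 'cx': 252.12071140618986, 'cy': 181.28710248079622, 'position': array([ 1.00960466, -0.56846734,  0.84057309]), 'rotation': array([-0.38316709,  0.86764382,  0.29409372, -0.11783913])}
top {'fov_y': 50.21490911644975, 'cx': 252.15250545081943, 'cy': 194.3051788878385, 'position': array([0.4203295 , 0.02541771, 1.11765905]), 'rotation': array([-0.04955641,  0.70970737, -0.70060208,  0.05492123])}
wrist {'fov_y': 62.54779748970783, 'cx': 256.39370091374815, 'cy': 188.95227571129672, 'T_tool_cam': array([[-9.59890771e-05, -9.55836139e-01, -2.93900096e-01,
         7.73155466e-02],
       [ 9.99999989e-01, -5.85192805e-05, -1.36285199e-04,
        -1.30378960e-04],
       [ 1.13067496e-04, -2.93900106e-01,  9.55836134e-01,
        -1.79899488e-01],
       [ 0.00000000e+00,  0.00000000e+00,  0.00000000e+00,
         1.00000000e+00]])}
```

View pics/scene0.png

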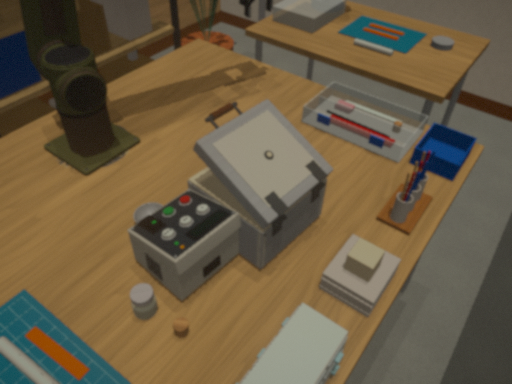

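View pics/top0.png

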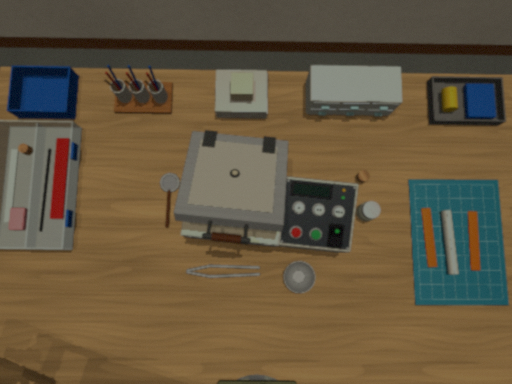

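The top view shows the kiln, with the lid around (235,180), the panel at (320,213), the buttons as circles, and the rocker at (336,235). Next I'll zoom in and deproject.

```bash
cat > h.py <<'E'
import numpy as np,cv2
from scipy.spatial.transform import Rotation as R
from bench import manip, read_camera, camera_params
def cam(n,st=None):
    c=camera_params(n); f=192/np.tan(np.radians(c['fov_y']/2))
    if n=='wrist':
        T=np.eye(4); T[:3,:3]=R.from_quat(st['ee_rot'],scalar_first=True).as_matrix(); T[:3,3]=st['ee_pos']
        T=T@c['T_tool_cam']
    else:
        T=np.eye(4); T[:3,:3]=R.from_quat(c['rotation'],scalar_first=True).as_matrix(); T[:3,3]=c['position']
    return c,f,T
def cloud(n,d,st=None):
    c,f,T=cam(n,st); v,u=np.mgrid[:384,:512]
    P=np.stack([(u-c['cx'])/f*d,(v-c['cy'])/f*d,d],-1)
    return P@T[:3,:3].T+T[:3,3]
def proj(n,P,st=None):
    c,f,T=cam(n,st); q=(np.asarray(P)-T[:3,3])@T[:3,:3]
    return np.stack([q[...,0]/q[...,2]*f+c['cx'],q[...,1]/q[...,2]*f+c['cy']],-1)
E
python3 - <<'E'
from h import *
p=cv2.imread('pics/top0.png'); cv2.imwrite('pics/topz.png',cv2.resize(p[120:300,160:380],None,fx=3.6,fy=3.3,interpolation=cv2.INTER_CUBIC)[:600])
d=np.load('pics/top0.npy'); C=cloud('top',d)
for nm,(u,v) in dict(red=(296,233),green=(316,235),rock_far=(337,230),rock_near=(336,241),b1=(299,208),b2=(319,210),b3=(338,212),disp=(312,190),lidc=(235,173),lidfl=(183,215),lidfr=(270,222),tab=(230,300),jar=(371,210),tab2=(400,150)).items(): print(nm,C[v,u].round(4))
E
```

```text
red [ 0.4748 -0.0878  0.1304]
green [ 0.4704 -0.1352  0.1347]
rock_far [ 0.4826 -0.1843  0.1413]
rock_near [ 0.4569 -0.1839  0.13  ]
b1 [ 0.5335 -0.0933  0.1468]
b2 [ 0.5295 -0.1412  0.1454]
b3 [ 0.525  -0.1861  0.1477]
disp [ 0.5771 -0.1245  0.1485]
lidc [0.5994 0.0579 0.2312]
lidfl [0.5015 0.1629 0.2679]
lidfr [ 0.4889 -0.0178  0.2729]
tab [0.3027 0.0731 0.0027]
jar [ 0.5403 -0.2898  0.0651]
tab2 [ 0.7177 -0.3951  0.0029]
```

View pics/topz.png

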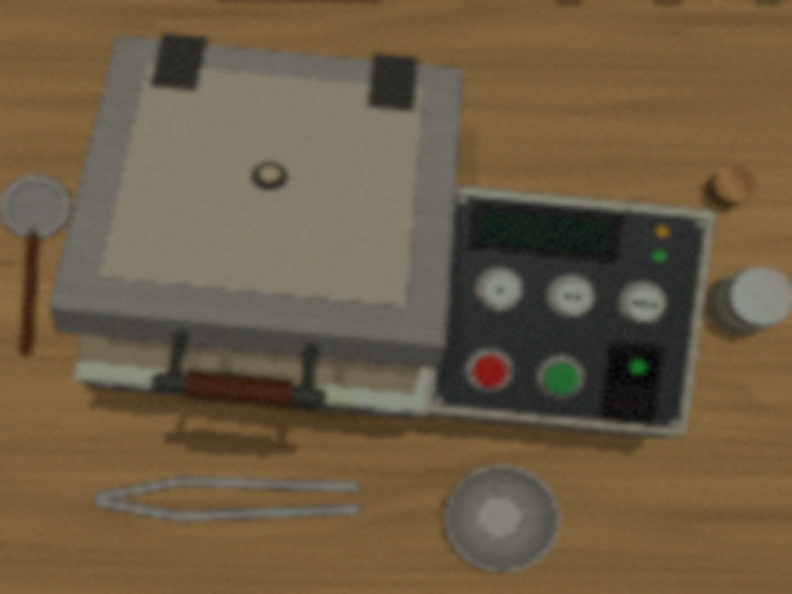

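```bash
python3 - <<'E'
from h import *
p=cv2.imread('pics/top0.png'); d=np.load('pics/top0.npy'); C=cloud('top',d)
hsv=cv2.cvtColor(p,cv2.COLOR_BGR2HSV)
def cen(box,f):
    u0,v0,u1,v1=box; m=np.zeros(d.shape,bool); m[v0:v1,u0:u1]=f(hsv[v0:v1,u0:u1].astype(int))
    v,u=np.nonzero(m); return u.mean(),v.mean(),m.sum(),np.median(C[m],0)
W=lambda h:(h[...,2]>110)&(h[...,1]<60)
S=lambda h:(h[...,1]>130)&(h[...,2]>60)
for n,b,f in [('b1',(290,200,308,217),W),('b2',(310,202,328,219),W),('b3',(329,204,348,221),W),('red',(287,225,306,241),S),('green',(308,226,326,243),S),('lens',(330,225,345,238),S)]:
    print(n,*[np.round(x,4) for x in cen(b,f)])
# lid plane
m=np.zeros(d.shape,bool); m[150:205,200:265]=1
P=C[m]; c=P.mean(0); 
for _ in range(3):
    n=np.linalg.svd(P-P.mean(0))[2][2] if len(P)<4000 else None
    r=(P-P.mean(0))@n; P=P[abs(r)<.006]
n*=np.sign(n[2]); print('lid n',n,'tilt',np.arccos(n[2]),'dir',np.arctan2(n[1],n[0]),P.mean(0))
ms=np.zeros(d.shape,bool); ms[218:224,288:352]=1; ms[240:243,290:325]=1
P=C[ms]; 
for _ in range(4):
    n=np.linalg.svd(P-P.mean(0))[2][2]; r=(P-P.mean(0))@n; P=P[abs(r)<.004]
n*=np.sign(n[2]); print('panel n',n,np.arccos(n[2]),P.mean(0),len(P))
T=C[280:340,100:400].reshape(-1,3); print('table z',np.median(T[:,2]))
E
```

```text
b1 298.5581 206.8953 86 [ 0.5362 -0.0924  0.1454]
b2 318.5765 209.1882 85 [ 0.5315 -0.1409  0.1453]
b3 338.5921 211.2632 76 [ 0.5275 -0.1885  0.1455]
red 295.8 232.1077 65 [ 0.4771 -0.0875  0.1322]
green 315.4528 234.434 53 [ 0.4727 -0.1333  0.1325]
lens 336.8824 230.5882 17 [ 0.4804 -0.1839  0.1426]
lid n [ 0.4704699  -0.03535207  0.88170761] tilt 0.49132689906160154 dir -0.07500109779382434 [0.59266888 0.06510335 0.23090437]
panel n [-0.50068726 -0.04209434  0.86460415] 0.5264343227733985 [ 0.50483131 -0.1884086   0.13203543] 86
table z 0.0007016548723215443
```

```bash
cat >> h.py <<'E'
YAW=-0.0905
def Rt(tilt=0,yaw=YAW):
    # tool: y along kiln y, x toward kiln front, z down (tilted)
    R0=R.from_matrix(np.array([[-1,0,0],[0,1,0],[0,0,-1.]]))
    return R.from_euler('z',yaw)*R.from_euler('y',-tilt)*R0
def mv(target,tilt=0,st=None):
    st=st or manip.read_state()
    Rc=R.from_quat(st['ee_rot'],scalar_first=True)
    s=Rc.inv().apply(np.asarray(target)-st['ee_pos'])/.2
    a=(Rc.inv()*Rt(tilt)).as_rotvec()/(np.pi/2)
    return s.round(4),a.round(4)
E
python3 - <<'E'
from h import *
print(Rt(.21).apply([0,0,1]))
print(mv([.515,.066,.36]))
E
```

```text
[ 0.20760681 -0.01883988 -0.97803091]
(array([-2.4304, -2.336 , -0.8295]), array([-0.001 , -0.0002, -0.09  ]))
```

{"fn": "step_arm", "kwargs": {
  "series": [
    [[-0.1,-0.1,-0.2],[0,0,-0.03],0],
    [[-0.25,-0.24,-0.4],[0,0,-0.06],0],
    [[-0.4,-0.38,-0.6],[0,0,-0.09],0],
    [[-0.58,-0.55,-0.75],[0,0,-0.09],0],
    [[-0.75,-0.72,-0.83],[0,0,-0.09],0]
  ]
}}

```text
clock: 0.65
ee_pos: [0.252, 0.4746, 0.3541]
ee_rot: [0.001, 0.045, 0.999, 0.001]
contact_force: [1.2, 0.4, -0.0]
opening: 0.146
```

```bash
python3 - <<'E'
from h import *
s=manip.read_state();print(s['clock'],s['ee_pos'],s['opening'],mv([.515,.066,.36]))
E
```

```text
0.65 [0.25195628 0.47458046 0.35407995] 0.14553513262340054 (array([-1.4922, -1.9174, -0.0321]), array([0.0015, 0.0009, 0.0008]))
```

{"fn": "step_arm", "kwargs": {
  "series": [
    [[-0.15,-0.2,0],[0,0,0],0],
    [[-0.3,-0.4,0],[0,0,0],0],
    [[-0.46,-0.6,0],[0,0,0],0],
    [[-0.62,-0.8,0],[0,0,0],0],
    [[-0.75,-0.98,0],[0,0,0],0]
  ]
}}

```text
clock: 1.15
ee_pos: [0.3836, 0.2647, 0.3514]
ee_rot: [0.0, 0.045, 0.999, -0.0]
contact_force: [1.3, 0.7, 1.1]
opening: -0.001
```

```bash
python3 - <<'E'
from h import *
s=manip.read_state();print(s['clock'],s['ee_pos'],s['opening'],mv([.515,.066,.36]))
E
```

```text
1.15 [0.38363581 0.26466227 0.35143467] -0.0006088448315015499 (array([-0.7439, -0.9299, -0.0427]), array([0.    , 0.0001, 0.    ]))
```

{"fn": "step_arm", "kwargs": {
  "series": [
    [[-0.15,-0.19,-0.01],[0,0,0],0],
    [[-0.3,-0.38,-0.02],[0,0,0],0],
    [[-0.44,-0.56,-0.03],[0,0,0],0],
    [[-0.58,-0.73,-0.04],[0,0,0],0],
    [[-0.66,-0.85,-0.04],[0,0,0],0]
  ]
}}

```text
clock: 1.65
ee_pos: [0.5002, 0.0829, 0.3594]
ee_rot: [-0.0, 0.046, 0.999, -0.0]
contact_force: [0.0, 0.8, 0.1]
opening: -0.002
```

```bash
python3 - <<'E'
from h import *
s=manip.read_state();p,d=read_camera('wrist');cv2.imwrite('pics/w1.png',p);np.save('pics/w1.npy',d)
s=manip.read_state();print(s['clock'],s['ee_pos'],mv([.515,.066,.36]))
p,d=read_camera('scene');cv2.imwrite('pics/s1.png',p)
C=cloud('wrist',np.load('pics/w1.npy'),s)
for v in range(20,384,40): print(v,C[v,256].round(3),C[v,100].round(3),C[v,400].round(3))
E
```

```text
1.7 [0.50124905 0.08029813 0.35876576] (array([-0.0753, -0.0646, -0.006 ]), array([-0.0019, -0.0001, -0.0032]))
20 [ 0.319  0.096 -0.002] [ 0.297 -0.142  0.001] [ 0.34   0.316 -0.002]
60 [ 0.376  0.091 -0.002] [ 0.355 -0.147  0.02 ] [0.398 0.317 0.   ]
100 [ 0.437  0.085 -0.004] [ 0.413 -0.17  -0.   ] [0.459 0.319 0.001]
140 [0.462 0.084 0.278] [ 0.465 -0.124  0.121] [ 0.526  0.323 -0.001]
180 [0.498 0.08  0.272] [ 0.516 -0.131  0.133] [ 0.597  0.326 -0.003]
220 [0.543 0.076 0.252] [ 0.567 -0.135  0.15 ] [ 0.674  0.328 -0.001]
260 [0.488 0.082 0.427] [ 0.703 -0.242 -0.001] [0.756 0.331 0.   ]
300 [0.502 0.08  0.433] [ 0.791 -0.263  0.   ] [0.838 0.329 0.011]
340 [0.833 0.047 0.092] [0.484 0.04  0.47 ] [0.491 0.12  0.47 ]
380 [0.488 0.082 0.482] [0.497 0.037 0.47 ] [0.502 0.12  0.472]
```

View pics/w1.png

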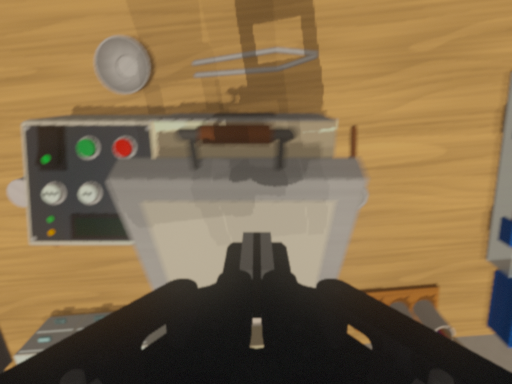

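View pics/s1.png

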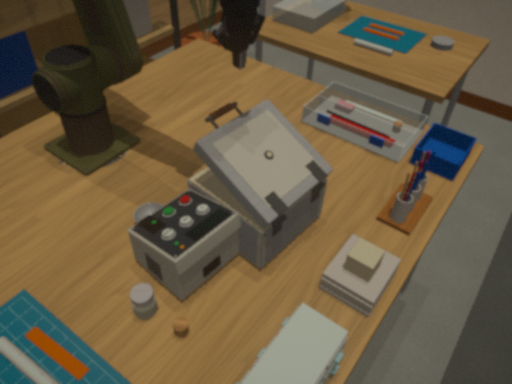

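{"fn": "step_arm", "kwargs": {
  "series": [
    [[-0.04,-0.04,0.05],[0,0,0],0],
    [[-0.07,-0.06,0.15],[0,0,0],0],
    [[-0.07,-0.06,0.3],[0,0,0],0],
    [[-0.07,-0.06,0.3],[0,0,0],0],
    [[-0.07,-0.06,0.3],[0,0,0],0]
  ]
}}

```text
clock: 2.25
ee_pos: [0.5114, 0.0728, 0.299]
ee_rot: [-0.001, 0.045, 0.999, -0.0]
contact_force: [-0.0, -0.5, 0.3]
opening: 0.001
```

```bash
python3 - <<'E'
from h import *
s=manip.read_state();print(s['clock'],s['ee_pos'],s['contact_force'],mv([.515,.066,.19]),proj('scene',s['ee_pos']))
E
```

```text
2.25 [0.51137019 0.07277144 0.29898595] [-0.01138046 -0.52390942  0.25695518] (array([-0.0221, -0.032 ,  0.5449]), array([-0.0001, -0.0011,  0.0008])) [240.92623139 110.70472676]
```

{"fn": "step_arm", "kwargs": {
  "series": [
    [[-0.01,-0.01,0.1],[0,0,0],0],
    [[-0.02,-0.02,0.18],[0,0,0],0],
    [[-0.02,-0.03,0.26],[0,0,0],0],
    [[-0.02,-0.03,0.34],[0,0,0],0],
    [[-0.02,-0.03,0.42],[0,0,0],0]
  ]
}}

```text
clock: 2.75
ee_pos: [0.5156, 0.0659, 0.2155]
ee_rot: [0.0, 0.045, 0.999, 0.0]
contact_force: [-0.6, -0.0, 6.5]
opening: 0.004
```

```bash
python3 - <<'E'
from h import *
s=manip.read_state();print(s['clock'],s['ee_pos'],s['contact_force'],mv([.515,.066,.18]))
E
```

```text
2.75 [0.51559667 0.06592445 0.21552687] [-0.60246559 -0.04398066  6.47314764] (array([3.100e-03, 1.000e-04, 1.776e-01]), array([0.0002, 0.0005, 0.0001]))
```

{"fn": "step_arm", "kwargs": {
  "series": [
    [[0,0,0.06],[0,0,0],0],
    [[0,0,0.12],[0,0,0],0],
    [[0,0,0.15],[0,0,0],0],
    [[0,0,0.165],[0,0,0],0],
    [[0,0,0.175],[0,0,0],0]
  ]
}}

```text
clock: 3.25
ee_pos: [0.5155, 0.0659, 0.1807]
ee_rot: [0.0, 0.045, 0.999, -0.0]
contact_force: [-1.9, 1.1, 4.1]
opening: -0.001
```

{"fn": "step_arm", "kwargs": {
  "series": [
    [[0,0,0],[0,0,0],0],
    [[0,0,0.003],[0,0,0],0],
    [[0,0,0.006],[0,0,0],0],
    [[0,0,0.01],[0,0,0],0],
    [[0,0,0.01],[0,0,0],0]
  ]
}}

```text
clock: 3.75
ee_pos: [0.5154, 0.0658, 0.1788]
ee_rot: [0.0, 0.045, 0.999, 0.0]
contact_force: [-1.9, 0.5, 3.8]
opening: 0.001
```

{"fn": "step_arm", "kwargs": {
  "series": [
    [[0,0,0.005],[0,0,0],0],
    [[0,0,0.01],[0,0,0],0],
    [[0,0,0.015],[0,0,0],0],
    [[0,0,0.015],[0,0,0],0],
    [[0,0,0.015],[0,0,0],0]
  ]
}}

```text
clock: 4.25
ee_pos: [0.5154, 0.0658, 0.1754]
ee_rot: [-0.0, 0.045, 0.999, -0.0]
contact_force: [-1.1, -0.4, 2.9]
opening: 0.003
```

{"fn": "step_arm", "kwargs": {
  "series": [
    [[0,0,0.005],[0,0,0],0],
    [[0,0,0.01],[0,0,0],0],
    [[0,0,0.015],[0,0,0],0],
    [[0,0,0.015],[0,0,0],0],
    [[0,0,0.015],[0,0,0],0]
  ]
}}

```text
clock: 4.75
ee_pos: [0.5154, 0.0658, 0.1725]
ee_rot: [-0.0, 0.045, 0.999, -0.0]
contact_force: [-1.9, 0.2, 2.9]
opening: -0.002
```

```bash
python3 - <<'E'
from h import *
p,d=read_camera('scene');cv2.imwrite('pics/s2.png',cv2.resize(p[80:310,100:360],None,fx=2.5,fy=2.5,interpolation=cv2.INTER_CUBIC))
print(manip.read_state()['contact_force'])
E
```

```text
[-2.55118172  0.64914969  2.40688396]
```

View pics/s2.png

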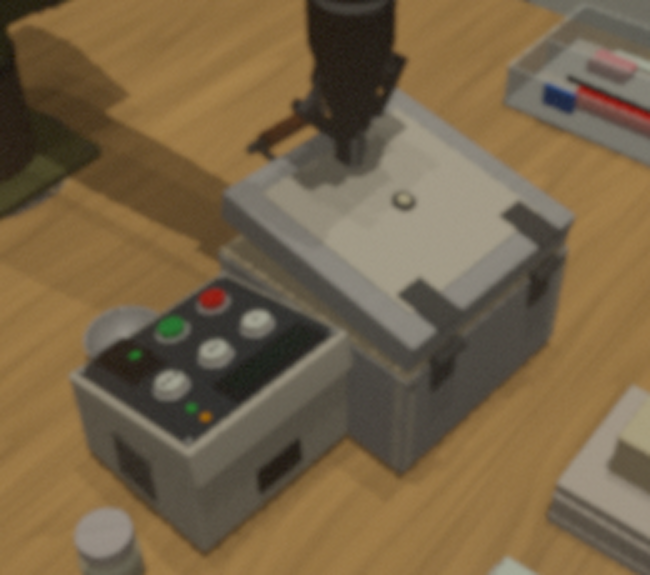

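```bash
python3 - <<'E'
from h import *
s=manip.read_state()
for n in ('scene','top','wrist'):
    p,d=read_camera(n);cv2.imwrite(f'pics/{n}3.png',p);np.save(f'pics/{n}3.npy',d)
d=np.load('pics/top3.npy');C=cloud('top',d)
d2=np.load('pics/scene3.npy');C2=cloud('scene',d2)
print(proj('scene',s['ee_pos']),proj('top',s['ee_pos']))
kx=np.array([np.cos(YAW),np.sin(YAW),0]);ky=np.array([-kx[1],kx[0],0])
h=np.array([.69,.05,0])
for nm,D in (('top',C),('scene',C2)):
  a=(D-np.array([.552,.063,0]))@kx; b=(D-np.array([.552,.063,0]))@ky
  for x in np.arange(-.12,.16,.02):
    r=[]
    for y in (-.10,-.07,-.04,.04,.07,.1):
        m=(abs(a-x)<.008)&(abs(b-y)<.008)&(D[...,2]>.1)
        r.append(round(float(np.median(D[m][:,2])),3) if m.sum()>3 else None)
    print(nm,round(x,3),r)
E
```

```text
[240.27349653 157.80015223] [231.71615774 213.58583613]
top -0.12 [None, 0.548, 0.21, 0.545, None, None]
top -0.1 [0.138, 0.544, 0.204, 0.539, 0.141, None]
top -0.08 [0.215, 0.216, 0.216, 0.527, 0.214, 0.216]
top -0.06 [0.213, 0.214, 0.51, 0.528, 0.213, 0.214]
top -0.04 [0.21, 0.211, 0.525, 0.527, None, None]
top -0.02 [0.206, 0.207, 0.525, 0.52, None, None]
top 0.0 [0.203, 0.205, 0.513, 0.504, None, None]
top 0.02 [0.2, 0.202, 0.2, None, None, None]
top 0.04 [0.196, 0.199, 0.199, None, None, None]
top 0.06 [0.193, 0.195, None, 0.194, 0.195, 0.193]
top 0.08 [0.19, 0.191, 0.191, 0.192, 0.192, 0.191]
top 0.1 [0.187, 0.189, 0.189, 0.188, 0.189, 0.187]
top 0.12 [0.184, 0.187, 0.183, 0.184, 0.186, 0.183]
top 0.14 [0.181, 0.183, 0.181, 0.18, 0.184, 0.181]
top 0.16 [None, None, None, None, None, None]
scene -0.12 [None, 0.504, 0.207, 0.498, None, None]
scene -0.1 [0.141, 0.506, 0.205, 0.505, None, None]
scene -0.08 [0.178, 0.482, 0.215, 0.513, None, 0.215]
scene -0.06 [0.21, 0.214, 0.216, 0.521, 0.213, 0.212]
scene -0.04 [0.207, 0.21, 0.359, 0.296, 0.21, 0.209]
scene -0.02 [0.204, 0.207, 0.363, 0.451, 0.207, 0.207]
scene 0.0 [0.201, 0.204, 0.501, 0.484, 0.204, 0.203]
scene 0.02 [0.198, 0.201, 0.201, 0.201, 0.2, 0.199]
scene 0.04 [0.195, 0.197, 0.198, 0.198, 0.198, 0.196]
scene 0.06 [0.192, 0.194, 0.194, 0.194, 0.194, 0.193]
scene 0.08 [0.189, 0.191, 0.191, 0.192, 0.191, 0.19]
scene 0.1 [0.186, 0.189, 0.188, 0.187, 0.189, 0.186]
scene 0.12 [0.183, 0.185, 0.183, 0.183, 0.186, 0.183]
scene 0.14 [0.141, 0.149, 0.157, 0.141, 0.15, 0.157]
scene 0.16 [None, None, None, None, None, None]
```

View pics/wrist3.png

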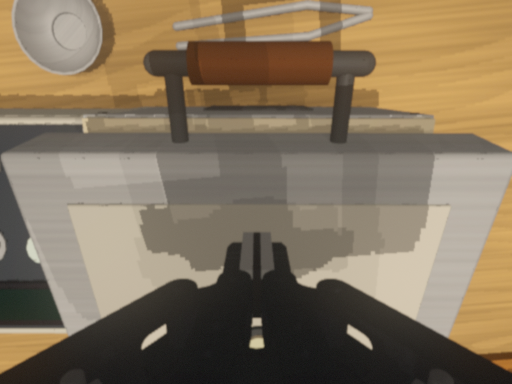

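```bash
python3 - <<'E'
from h import *
print('s1',proj('scene',[.5015,.080,.3588]),proj('scene',[.5015,.080,.39]))
p=cv2.imread('pics/s1.png')
cv2.imwrite('pics/s1z.png',cv2.resize(p[0:100,190:290],None,fx=6,fy=6,interpolation=cv2.INTER_CUBIC))
p=cv2.imread('pics/scene3.png')
cv2.imwrite('pics/s3z.png',cv2.resize(p[80:180,190:290],None,fx=6,fy=6,interpolation=cv2.INTER_CUBIC))
d=np.load('pics/scene3.npy');C=cloud('scene',d)
for v in range(130,170,3): print(v,C[v,236].round(3),C[v,240].round(3),C[v,244].round(3))
s=manip.read_state();print(s['joint_positions'],s['clock'])
E
```

```text
s1 [239.44957088  83.60858829] [239.47176484  70.19946682]
130 [0.516 0.05  0.263] [0.525 0.052 0.265] [0.524 0.068 0.256]
133 [0.525 0.038 0.265] [0.526 0.051 0.259] [0.525 0.067 0.248]
136 [0.525 0.038 0.257] [0.521 0.057 0.244] [0.526 0.065 0.242]
139 [0.513 0.053 0.235] [0.521 0.057 0.236] [0.525 0.067 0.232]
142 [0.511 0.056 0.223] [0.52  0.059 0.226] [0.527 0.065 0.225]
145 [0.507 0.061 0.21 ] [0.519 0.06  0.217] [0.525 0.067 0.215]
148 [0.513 0.053 0.209] [0.519 0.06  0.208] [0.527 0.064 0.209]
151 [0.52  0.044 0.21 ] [0.525 0.053 0.206] [0.533 0.057 0.208]
154 [0.526 0.037 0.208] [0.532 0.043 0.207] [0.538 0.051 0.205]
157 [0.531 0.03  0.206] [0.536 0.038 0.204] [0.545 0.042 0.206]
160 [0.538 0.022 0.206] [0.544 0.028 0.205] [0.549 0.036 0.203]
163 [0.544 0.014 0.206] [0.55  0.021 0.205] [0.556 0.028 0.203]
166 [0.548 0.008 0.203] [0.555 0.014 0.203] [0.563 0.018 0.205]
169 [0.554 0.001 0.203] [0.561 0.006 0.203] [0.565 0.015 0.199]
[ 2.37208860e-02 -1.53315915e-01  1.96155848e+00  1.04508226e-05
  1.33344837e+00 -1.45663163e+00] 4.95
```

View pics/s1z.png

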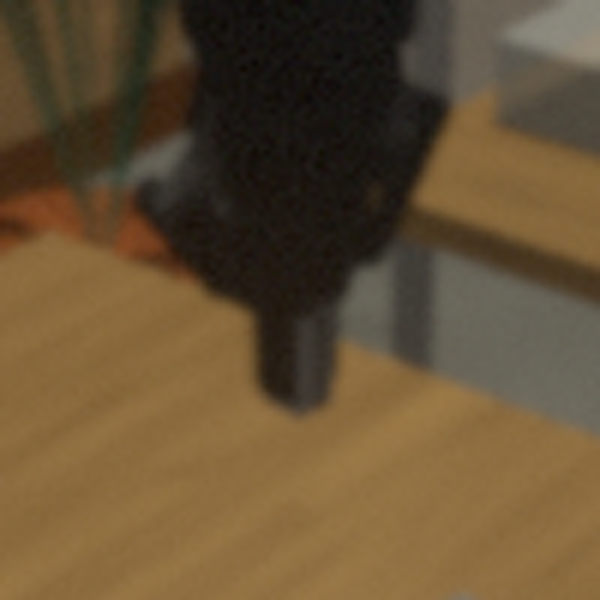

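View pics/s3z.png

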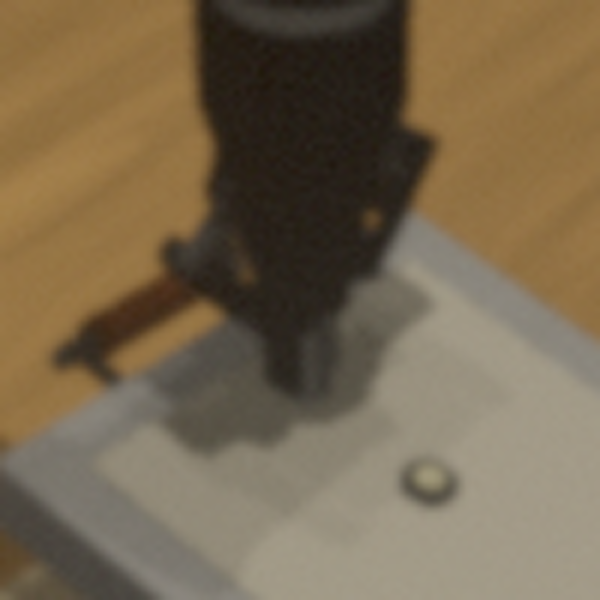

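The tip is about 37 mm short of the reported TCP: the scene image and depth both place it there, and the lid top is at 0.210 where the TCP reads 0.1725. The lid is therefore still about 0.155 rad open, so I'll keep pressing.

{"fn": "step_arm", "kwargs": {
  "series": [
    [[0,0,0.025],[0,0,0],0],
    [[0,0,0.05],[0,0,0],0],
    [[0,0,0.075],[0,0,0],0],
    [[0,0,0.1],[0,0,0],0],
    [[0,0,0.115],[0,0,0],0]
  ]
}}

```text
clock: 5.45
ee_pos: [0.5148, 0.0658, 0.1486]
ee_rot: [-0.001, 0.045, 0.999, -0.0]
contact_force: [-2.9, 0.8, 3.5]
opening: 0.002
```

{"fn": "step_arm", "kwargs": {
  "series": [
    [[0,0,0.005],[0,0,0],0],
    [[0,0,0.01],[0,0,0],0],
    [[0,0,0.015],[0,0,0],0],
    [[0,0,0.02],[0,0,0],0],
    [[0,0,0.02],[0,0,0],0]
  ]
}}

```text
clock: 5.95
ee_pos: [0.5155, 0.0658, 0.1456]
ee_rot: [0.0, 0.045, 0.999, -0.0]
contact_force: [-2.2, -0.5, 3.6]
opening: 0.0
```

{"fn": "step_arm", "kwargs": {
  "series": [
    [[0,0,0.005],[0,0,0],0],
    [[0,0,0.01],[0,0,0],0],
    [[0,0,0.015],[0,0,0],0],
    [[0,0,0.02],[0,0,0],0],
    [[0,0,0.02],[0,0,0],0]
  ]
}}

```text
clock: 6.45
ee_pos: [0.5153, 0.0659, 0.1425]
ee_rot: [-0.0, 0.045, 0.999, -0.0]
contact_force: [-6.8, 0.8, 7.3]
opening: 0.002
```

{"fn": "step_arm", "kwargs": {
  "series": [
    [[0,0,0.003],[0,0,0],0],
    [[0,0,0.006],[0,0,0],0],
    [[0,0,0.01],[0,0,0],0],
    [[0,0,0.01],[0,0,0],0],
    [[0,0,0.01],[0,0,0],0]
  ]
}}

```text
clock: 6.95
ee_pos: [0.5152, 0.0659, 0.1419]
ee_rot: [-0.0, 0.045, 0.999, -0.0]
contact_force: [-10.5, -0.3, 15.1]
opening: -0.003
```

```bash
cat > lid.py <<'E'
from h import *
import sys
tag=sys.argv[1]
s=manip.read_state();print(s['clock'],s['ee_pos'],s['contact_force'])
for n in ('scene','top'):
    p,d=read_camera(n);cv2.imwrite(f'pics/{n}{tag}.png',p);np.save(f'pics/{n}{tag}.npy',d)
    D=cloud(n,d)
    kx=np.array([np.cos(YAW),np.sin(YAW),0]);ky=np.array([-kx[1],kx[0],0])
    a=(D-np.array([.552,.063,0]))@kx; b=(D-np.array([.552,.063,0]))@ky
    for x in np.arange(-.12,.16,.03):
        r=[]
        for y in (-.10,-.07,.07,.1):
            m=(abs(a-x)<.008)&(abs(b-y)<.008)&(D[...,2]>.1)
            r.append(round(float(np.median(D[m][:,2])),4) if m.sum()>3 else None)
        print(n,round(x,3),r)
E
python3 lid.py 4
```

```text
6.95 [0.51519205 0.0658614  0.14193191] [-10.51609508  -0.29749752  15.07772834]
scene -0.12 [None, 0.4855, None, None]
scene -0.09 [0.1784, 0.4699, None, None]
scene -0.06 [0.1794, 0.181, 0.1805, 0.1792]
scene -0.03 [0.1795, 0.1809, 0.1808, 0.179]
scene 0.0 [0.1793, 0.1812, 0.1805, 0.1793]
scene 0.03 [0.1797, 0.1812, 0.1813, 0.18]
scene 0.06 [0.1798, 0.1816, 0.1814, 0.1801]
scene 0.09 [0.1802, 0.1822, 0.1823, 0.1806]
scene 0.12 [0.1804, 0.1834, 0.1828, 0.1804]
scene 0.15 [None, 0.1473, 0.1468, None]
top -0.12 [None, 0.523, None, None]
top -0.09 [0.178, 0.1809, 0.1375, 0.1785]
top -0.06 [0.1794, 0.1813, 0.181, 0.1793]
top -0.03 [0.1798, 0.1815, None, None]
top 0.0 [0.1796, 0.1814, None, None]
top 0.03 [0.1803, 0.1818, None, None]
top 0.06 [0.1791, 0.1819, 0.1812, 0.1803]
top 0.09 [0.1804, 0.182, 0.1828, 0.1808]
top 0.12 [0.1805, 0.1833, 0.1829, 0.1808]
top 0.15 [None, None, None, None]
```

Depth puts the lid flat at 0.180 and the force has risen, so it is shut. The effective tip offset is about 39 mm. Now I'll lift and go look at the panel.

```bash
python3 - <<'E'
from h import *
print(mv([.50,-.10,.25],.21))
E
```

```text
(array([ 0.0013, -0.8329, -0.5401]), array([-1.000e-04, -1.341e-01,  1.000e-04]))
```

{"fn": "step_arm", "kwargs": {
  "series": [
    [[0,0,-0.1],[0,0,0],0],
    [[0,0,-0.3],[0,0,0],0],
    [[0,-0.2,-0.5],[0,0,0],0],
    [[0,-0.4,-0.5],[0,0,0],0],
    [[0.05,-0.6,-0.5],[0,0,0],0]
  ]
}}

```text
clock: 7.55
ee_pos: [0.4964, -0.0546, 0.2417]
ee_rot: [0.003, 0.045, 0.999, -0.001]
contact_force: [0.4, -0.4, -0.7]
opening: -0.003
```

```bash
python3 - <<'E'
from h import *
print(mv([.48,-.14,.25],.21))
E
```

```text
(array([ 0.0434, -0.4328, -0.0412]), array([-0.0007, -0.1298,  0.0008]))
```

{"fn": "step_arm", "kwargs": {
  "series": [
    [[0,-0.15,-0.02],[0,-0.03,0],0],
    [[0.02,-0.3,-0.04],[0,-0.07,0],0],
    [[0.04,-0.4,-0.04],[0,-0.1,0],0],
    [[0.04,-0.43,-0.04],[0,-0.13,0],0],
    [[0.04,-0.43,-0.04],[0,-0.13,0],0]
  ]
}}

```text
clock: 8.05
ee_pos: [0.4781, -0.1388, 0.2469]
ee_rot: [0.102, 0.046, 0.994, -0.005]
contact_force: [-0.4, -0.3, -0.7]
opening: 0.002
```

```bash
python3 - <<'E'
from h import *
manip.read_state()
p,d=read_camera('wrist'); s=manip.read_state()
cv2.imwrite('pics/w5.png',p);np.save('pics/w5.npy',d);np.save('pics/w5s.npy',np.r_[s['ee_pos'],s['ee_rot']])
print(s['clock'],s['ee_pos'],s['joint_vel'].round(3),mv([.48,-.14,.25],.21))
E
```

```text
8.1 [ 0.47853918 -0.13822797  0.24713132] [ 0.024  0.02  -0.022  0.     0.011  0.004] (array([-0.0108, -0.0082, -0.0124]), array([-0.0003, -0.0037, -0.001 ]))
```

View pics/w5.png

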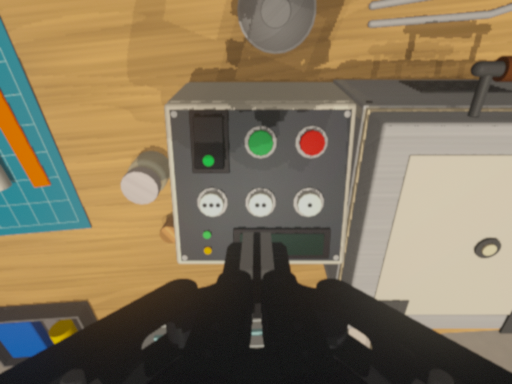

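```bash
python3 - <<'E'
from h import *
a=np.load('pics/w5s.npy'); s=dict(ee_pos=a[:3],ee_rot=a[3:]); C=cloud('wrist',np.load('pics/w5.npy'),s)
def g(u,v,r=3): return np.median(C[v-r:v+r+1,u-r:u+r+1].reshape(-1,3),0)
pts={n:g(*uv) for n,uv in dict(p3=(212,203),p2=(260,203),p1=(308,203),start=(261,143),stop=(312,142),lens=(208,160),rfar=(209,163),rmid=(209,143),rnear=(209,123)).items()}
for k,v in pts.items(): print(k,v.round(4))
m=np.zeros((384,512),bool)
for b in [(175,177,345,184),(235,115,240,225),(284,115,288,225),(338,115,343,225),(176,120,186,230),(236,165,340,180)]: m[b[1]:b[3],b[0]:b[2]]=1
P=C[m]
for _ in range(4):
    n=np.linalg.svd(P-P.mean(0),full_matrices=False)[2][2]; r=(P-P.mean(0))@n; P=P[abs(r)<.003]
n*=np.sign(n[2]); print('n',n,np.arccos(n[2]),np.arctan2(-n[1],-n[0]),len(P),P.mean(0))
for k,v in pts.items(): print(k,'height',((v-P.mean(0))@n).round(4))
print('zt', Rt(.21).apply([0,0,-1]))
E
```

```text
p3 [ 0.5221 -0.1853  0.1453]
p2 [ 0.5263 -0.139   0.1454]
p1 [ 0.5306 -0.0926  0.1454]
start [ 0.4702 -0.1331  0.132 ]
stop [ 0.4734 -0.0862  0.1322]
lens [ 0.4785 -0.1826  0.1414]
rfar [ 0.481  -0.182   0.1425]
rmid [ 0.4655 -0.1807  0.1327]
rnear [ 0.4481 -0.1782  0.1284]
n [-0.16130674  0.01610518  0.9867729 ] 0.1628272826782023 -0.09951218291743812 2047 [ 0.50539147 -0.12916335  0.13119322]
p3 height 0.0103
p2 height 0.0105
p1 height 0.0106
start height 0.0064
stop height 0.0068
lens height 0.0136
rfar height 0.0143
rmid height 0.0071
rnear height 0.0057
zt [-0.20760681  0.01883988  0.97803091]
```

```bash
cat >> h.py <<'E'
ZT=np.array([.2076,-.0188,-.978]); D=.039
PT=dict(rock=np.array([.4825,-.1827,.134]),p2=np.array([.5288,-.1400,.1428]),start=np.array([.4705,-.1333,.1293]))
def hov(n,h): return PT[n]+ZT*(D-h)
E
python3 - <<'E'
from h import *
print(hov('rock',.03),mv(hov('rock',.03),.21),mv(hov('rock',.0),.21))
E
```

```text
[ 0.4843684 -0.1828692  0.125198 ] (array([ 0.0751, -0.2195,  0.6071]), array([-0.0003, -0.0037, -0.001 ])) (array([ 0.0743, -0.2194,  0.7571]), array([-0.0003, -0.0037, -0.001 ]))
```

{"fn": "step_arm", "kwargs": {
  "series": [
    [[0.04,-0.11,0.1],[0,0,0],0],
    [[0.08,-0.22,0.2],[0,0,0],0],
    [[0.08,-0.22,0.35],[0,0,0],0],
    [[0.08,-0.22,0.45],[0,0,0],0],
    [[0.08,-0.22,0.5],[0,0,0],0]
  ]
}}

```text
clock: 8.6
ee_pos: [0.4791, -0.181, 0.1436]
ee_rot: [0.1, 0.045, 0.994, -0.004]
contact_force: [0.0, 0.3, -0.2]
opening: 0.002
```

```bash
python3 - <<'E'
from h import *
p,d=read_camera('scene');s=manip.read_state();print(s['ee_pos'],s['contact_force'],mv(hov('rock',.0),.21))
cv2.imwrite('pics/s6.png',cv2.resize(p[120:310,100:300],None,fx=3,fy=3,interpolation=cv2.INTER_CUBIC))
print(proj('scene',s['ee_pos']-D*ZT),proj('scene',PT['rock']))
p,d=read_camera('wrist');cv2.imwrite('pics/w6.png',p)
E
```

```text
[ 0.47879619 -0.18067385  0.14285737] [-0.17991682  0.44992828 -0.15463589] (array([-0.0123, -0.009 ,  0.2422]), array([ 0.0015, -0.0068,  0.0005]))
[149.49846515 205.91987843] [155.4720112  224.61922682]
```

View pics/s6.png

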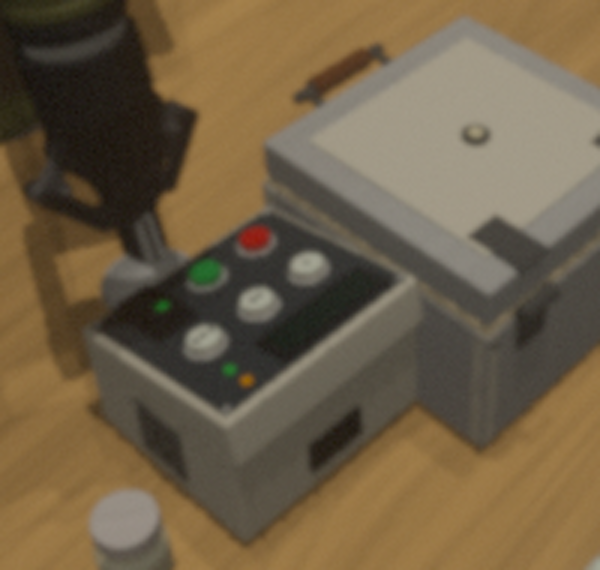

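View pics/w6.png

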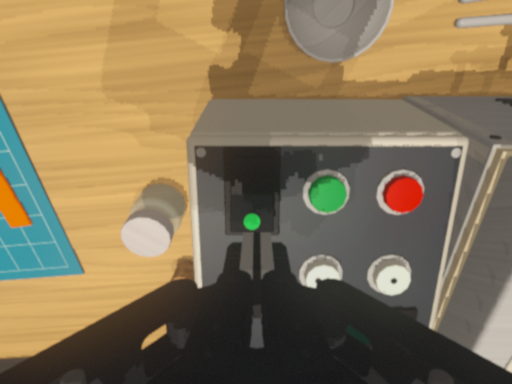

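{"fn": "step_arm", "kwargs": {
  "series": [
    [[-0.005,0,0.05],[0,0,0],0],
    [[-0.01,-0.005,0.1],[0,0,0],0],
    [[-0.01,-0.005,0.14],[0,0,0],0],
    [[-0.01,-0.005,0.17],[0,0,0],0],
    [[-0.01,-0.005,0.19],[0,0,0],0]
  ]
}}

```text
clock: 9.2
ee_pos: [0.4889, -0.1837, 0.109]
ee_rot: [0.102, 0.045, 0.994, -0.004]
contact_force: [-0.3, -0.0, -0.1]
opening: 0.0
```

{"fn": "step_arm", "kwargs": {
  "series": [
    [[0,0,0.005],[0,0,0],0],
    [[0,0,0.01],[0,0,0],0],
    [[0,0,0.015],[0,0,0],0],
    [[0,0,0.02],[0,0,0],0],
    [[0,0,0.025],[0,0,0],0]
  ]
}}

```text
clock: 9.7
ee_pos: [0.4908, -0.1841, 0.1058]
ee_rot: [0.103, 0.045, 0.994, -0.005]
contact_force: [0.1, 1.3, 2.7]
opening: 0.004
```

```bash
python3 - <<'E'
from h import *
s=manip.read_state();print(s['ee_pos'],s['contact_force'],mv(hov('rock',.0),.21))
E
```

```text
[ 0.49075416 -0.18414745  0.10576124] [0.07685848 1.29077075 2.74751959] (array([0.0112, 0.0035, 0.0482]), array([-0.0003, -0.0025,  0.    ]))
```

{"fn": "step_arm", "kwargs": {
  "series": [
    [[0,0,0.006],[0,0,0],0],
    [[0,0,0.012],[0,0,0],0],
    [[0,0,0.018],[0,0,0],0],
    [[0,0,0.024],[0,0,0],0],
    [[0,0,0.03],[0,0,0],0]
  ]
}}

```text
clock: 10.2
ee_pos: [0.4915, -0.1843, 0.0991]
ee_rot: [0.102, 0.045, 0.994, -0.005]
contact_force: [2.0, -0.0, 9.6]
opening: 0.001
```

{"fn": "step_arm", "kwargs": {
  "series": [
    [[0,0,0.003],[0,0,0],0],
    [[0,0,0.006],[0,0,0],0],
    [[0,0,0.01],[0,0,0],0],
    [[0,0,0.015],[0,0,0],0],
    [[0,0,0.015],[0,0,0],0]
  ]
}}

```text
clock: 10.7
ee_pos: [0.4916, -0.1843, 0.0988]
ee_rot: [0.101, 0.045, 0.994, -0.005]
contact_force: [-10.7, 3.8, 20.9]
opening: 0.0
```

{"fn": "step_arm", "kwargs": {
  "series": [
    [[0,0,-0.05],[0,0,0],0],
    [[0,0,-0.1],[0,0,0],0],
    [[0,0,-0.2],[0,0,0],0],
    [[0,0,-0.3],[0,0,0],0],
    [[-0.05,0.1,-0.4],[0,0,0],0]
  ]
}}

```text
clock: 11.2
ee_pos: [0.4853, -0.1641, 0.1753]
ee_rot: [0.1, 0.046, 0.994, -0.004]
contact_force: [0.8, 0.7, 0.7]
opening: 0.002
```

```bash
python3 - <<'E'
from h import *
p,d=read_camera('wrist');s=manip.read_state();print(s['ee_pos'],s['contact_force'],mv(hov('p2',.025),.21),mv(hov('p2',0),.21))
cv2.imwrite('pics/w7.png',p);C=cloud('wrist',d,s)
p,d=read_camera('scene');cv2.imwrite('pics/s7.png',cv2.resize(p[120:310,100:300],None,fx=3,fy=3,interpolation=cv2.INTER_CUBIC))
p,d=read_camera('top');C=cloud('top',d);
for v in range(222,248,2): print(v,C[v,334:339].mean(0).round(4))
E
```

```text
[ 0.48871121 -0.16229588  0.1804524 ] [2.09153226 1.2710533  2.2084692 ] (array([-0.1466,  0.1292,  0.2934]), array([ 0.0001, -0.0011, -0.0003])) (array([-0.1468,  0.1291,  0.4184]), array([ 0.0001, -0.0011, -0.0003]))
222 [ 0.495  -0.1649  0.2213]
224 [ 0.4783 -0.1316  0.3777]
226 [ 0.4709 -0.1207  0.4292]
228 [ 0.4645 -0.1112  0.4746]
230 [ 0.4609 -0.1097  0.4815]
232 [ 0.4575 -0.1085  0.4867]
234 [ 0.4541 -0.1073  0.4922]
236 [ 0.4508 -0.1059  0.4987]
238 [ 0.4475 -0.1047  0.5038]
240 [ 0.4443 -0.1035  0.5091]
242 [ 0.4412 -0.1025  0.5135]
244 [ 0.4382 -0.1016  0.5175]
246 [ 0.4353 -0.1013  0.519 ]
```

View pics/w7.png

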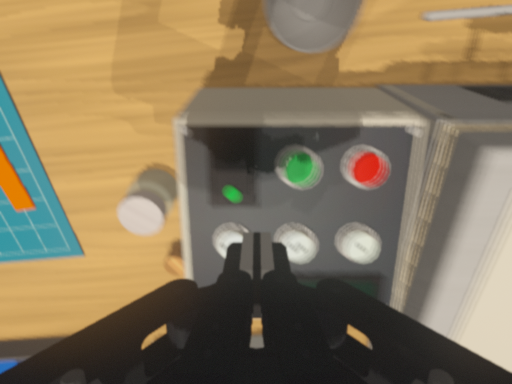

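View pics/s7.png

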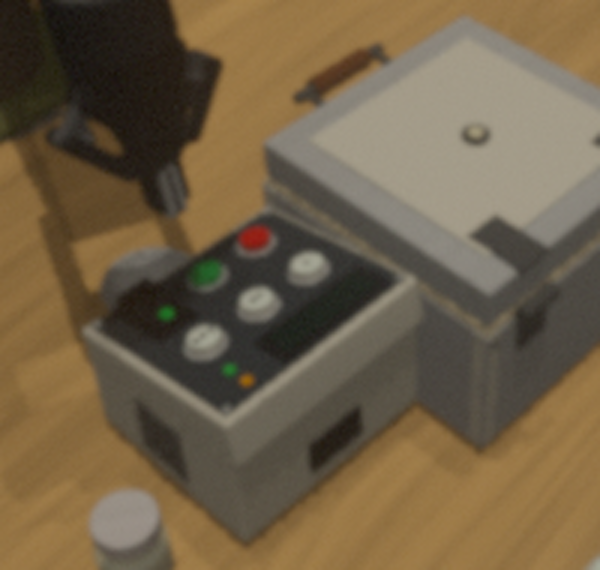

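{"fn": "step_arm", "kwargs": {
  "series": [
    [[-0.07,0.07,0],[0,0,0],0],
    [[-0.15,0.13,0.05],[0,0,0],0],
    [[-0.15,0.13,0.15],[0,0,0],0],
    [[-0.15,0.13,0.22],[0,0,0],0],
    [[-0.15,0.13,0.22],[0,0,0],0]
  ]
}}

```text
clock: 11.85
ee_pos: [0.5249, -0.1404, 0.1344]
ee_rot: [0.098, 0.045, 0.994, -0.003]
contact_force: [-0.0, -0.2, 0.4]
opening: 0.002
```

```bash
python3 - <<'E'
from h import *
p,d=read_camera('wrist');s=manip.read_state();print(s['ee_pos'],s['contact_force'],mv(hov('p2',0),.21))
cv2.imwrite('pics/w8.png',p);C=cloud('wrist',d,s)
n=-ZT; x=np.cross([.0903,.996,0],n); 
q=(C-np.array([.531,-.1411,.135])); hh=q@n; sl=q@x; yy=q@np.array([.0903,.996,0])
for t in np.arange(-.09,-.02,.006):
    m=(abs(sl-t)<.003)&(abs(yy+.048)<.006); m2=(abs(sl-t)<.003)&(abs(yy+.024)<.004)
    print(round(t,3),m.sum(),np.median(hh[m]).round(4) if m.any() else None,np.median(hh[m2]).round(4) if m2.any() else None)
p,d=read_camera('scene');cv2.imwrite('pics/s8.png',cv2.resize(p[120:310,100:300],None,fx=3,fy=3,interpolation=cv2.INTER_CUBIC))
E
```

```text
[ 0.52582707 -0.14084408  0.13632916] [-0.47534435  0.15768841  0.24883804] (array([-0.0227,  0.0054,  0.1661]), array([ 0.0008, -0.0071, -0.0004]))
-0.09 245 0.0035 0.0029
-0.084 269 0.0116 0.0032
-0.078 286 0.0182 0.0033
-0.072 280 0.0162 0.0033
-0.066 254 0.0141 0.0034
-0.06 242 0.0121 0.0033
-0.054 241 0.0116 0.0034
-0.048 254 0.0117 0.0034
-0.042 220 0.0122 0.0034
-0.036 155 0.0113 0.0034
-0.03 181 0.0049 0.0034
-0.024 195 0.0035 0.0034
```

View pics/w8.png

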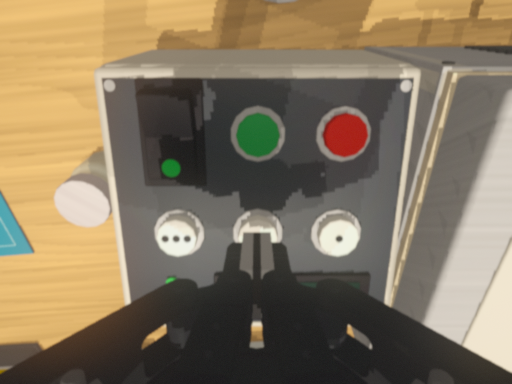

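View pics/s8.png

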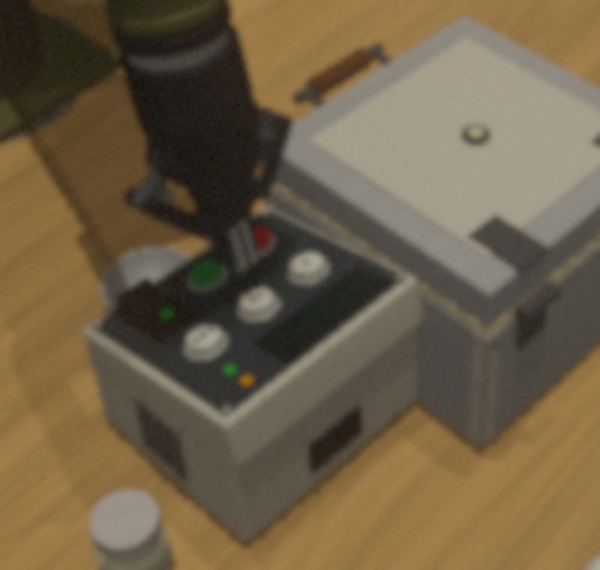

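The far half of the rocker is level, parallel to the panel at 11.7 mm constant, so it is on. Next is prog2.

{"fn": "step_arm", "kwargs": {
  "series": [
    [[-0.008,0.005,0.04],[0,0,0],0],
    [[-0.015,0.005,0.08],[0,0,0],0],
    [[-0.015,0.005,0.11],[0,0,0],0],
    [[-0.015,0.005,0.13],[0,0,0],0],
    [[-0.015,0.005,0.14],[0,0,0],0]
  ]
}}

```text
clock: 12.45
ee_pos: [0.5362, -0.1408, 0.1118]
ee_rot: [0.101, 0.045, 0.994, -0.004]
contact_force: [0.1, 0.1, -0.2]
opening: -0.0
```

{"fn": "step_arm", "kwargs": {
  "series": [
    [[0,0,0.006],[0,0,0],0],
    [[0,0,0.012],[0,0,0],0],
    [[0,0,0.018],[0,0,0],0],
    [[0,0,0.024],[0,0,0],0],
    [[0,0,0.03],[0,0,0],0]
  ]
}}

```text
clock: 12.95
ee_pos: [0.5378, -0.1411, 0.1072]
ee_rot: [0.102, 0.045, 0.994, -0.005]
contact_force: [-2.5, 0.7, 3.0]
opening: 0.002
```

```bash
python3 - <<'E'
from h import *
s=manip.read_state();print(s['ee_pos'],s['contact_force'],mv(hov('p2',.0),.21))
E
```

```text
[ 0.53778971 -0.14105273  0.1071962 ] [-2.54922749  0.68704029  3.04178793] (array([0.0071, 0.0012, 0.0115]), array([-0.0001, -0.0035,  0.0001]))
```

Contact; about 6 mm of travel to go.

{"fn": "step_arm", "kwargs": {
  "series": [
    [[0,0,0.005],[0,0,0],0],
    [[0,0,0.01],[0,0,0],0],
    [[0,0,0.015],[0,0,0],0],
    [[0,0,0.02],[0,0,0],0],
    [[0,0,0.025],[0,0,0],0]
  ]
}}

```text
clock: 13.45
ee_pos: [0.5387, -0.1412, 0.1031]
ee_rot: [0.102, 0.045, 0.994, -0.005]
contact_force: [-10.3, 2.4, 15.4]
opening: -0.002
```

{"fn": "step_arm", "kwargs": {
  "series": [
    [[0,0,0.003],[0,0,0],0],
    [[0,0,0.006],[0,0,0],0],
    [[0,0,0.01],[0,0,0],0],
    [[0,0,0.01],[0,0,0],0],
    [[0,0,0.01],[0,0,0],0]
  ]
}}

```text
clock: 13.95
ee_pos: [0.5387, -0.1412, 0.1031]
ee_rot: [0.101, 0.045, 0.994, -0.005]
contact_force: [-16.0, 4.2, 20.7]
opening: -0.004
```

{"fn": "step_arm", "kwargs": {
  "series": [
    [[0,0,-0.05],[0,0,0],0],
    [[0,0,-0.12],[0,0,0],0],
    [[0,0,-0.25],[0,0,0],0],
    [[0,0,-0.35],[0,0,0],0],
    [[0,0,-0.35],[0,0,0],0]
  ]
}}

```text
clock: 14.45
ee_pos: [0.5267, -0.1407, 0.1723]
ee_rot: [0.105, 0.045, 0.993, -0.006]
contact_force: [0.5, -0.6, 1.0]
opening: 0.0
```

```bash
cat > chk.py <<'E'
from h import *
import sys
t=sys.argv[1]
p,d=read_camera('wrist');p,d=read_camera('wrist');s=manip.read_state();print(s['clock'],s['ee_pos'],s['contact_force'],mv(hov('start',0),.21))
cv2.imwrite(f'pics/w{t}.png',p);C=cloud('wrist',d,s)
n=-ZT; ky=np.array([.0903,.996,0]); x=np.cross(ky,n)
q=(C-np.array([.531,-.1411,.138])); hh=q@n; sl=q@x; yy=q@ky
for nm,a,b in [('p1',0,.048),('p2',0,0),('p3',0,-.048),('start',-.06,0),('stop',-.06,.048),('rockfar',-.043,-.048),('rockmid',-.055,-.048),('panel',-.03,0)]:
    m=(abs(sl-a+.003)<.005)&(abs(yy-b)<.005); print(nm,m.sum(),np.median(hh[m]).round(4) if m.any() else None)
p,d=read_camera('scene');cv2.imwrite(f'pics/s{t}.png',cv2.resize(p[120:310,100:300],None,fx=3,fy=3,interpolation=cv2.INTER_CUBIC))
E
python3 chk.py 9
```

```text
14.55 [ 0.52498306 -0.13988719  0.16831637] [-0.29283914 -0.4425576  -0.76173305] (array([0.3072, 0.0083, 0.3302]), array([-0.0001, -0.0033,  0.    ]))
p1 238 0.0066
p2 665 0.1065
p3 198 0.0066
start 241 0.0056
stop 255 0.0057
rockfar 236 0.0062
rockmid 249 0.0056
panel 211 -0.0026
```

View pics/w9.png

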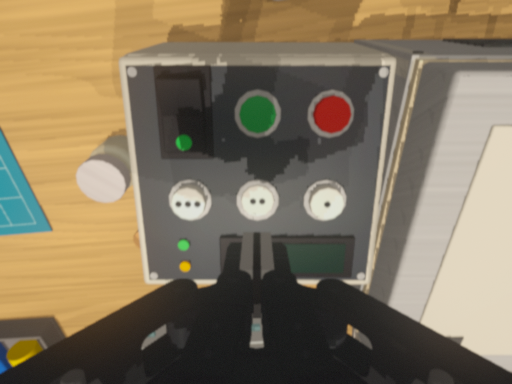

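View pics/s9.png

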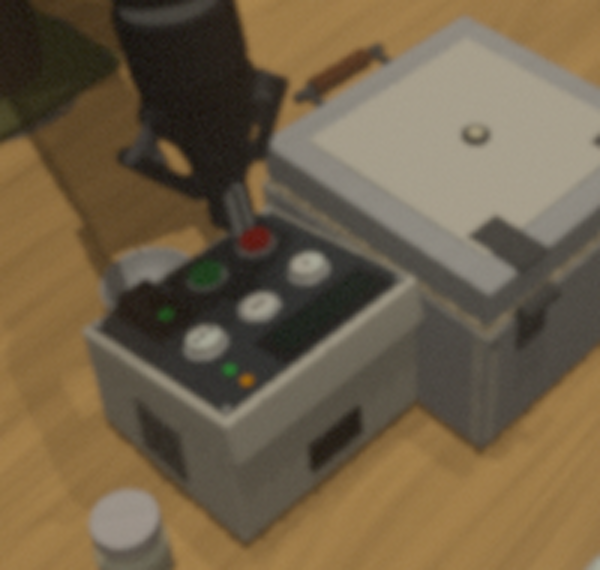

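{"fn": "step_arm", "kwargs": {
  "series": [
    [[0.15,0.004,0],[0,0,0],0],
    [[0.3,0.008,0.02],[0,0,0],0],
    [[0.305,0.008,0.08],[0,0,0],0],
    [[0.305,0.008,0.15],[0,0,0],0],
    [[0.305,0.008,0.2],[0,0,0],0]
  ]
}}

```text
clock: 15.1
ee_pos: [0.4736, -0.1334, 0.1146]
ee_rot: [0.101, 0.045, 0.994, -0.004]
contact_force: [0.2, 0.6, 0.5]
opening: 0.0
```

```bash
python3 chk.py 10
```

```text
15.2 [ 0.47300175 -0.1330254   0.11404001] [-0.02176912  0.25820261 -0.18620276] (array([-0.005 , -0.0027,  0.1177]), array([ 0.001 , -0.0065,  0.0001]))
p1 0 None
p2 57 0.0032
p3 9 0.0092
start 469 0.0643
stop 374 0.0082
rockfar 272 0.0085
rockmid 275 0.008
panel 0 None
```

View pics/s10.png

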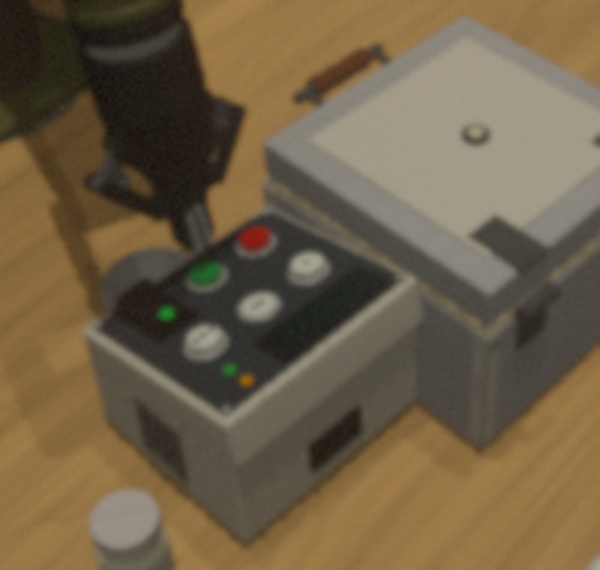

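View pics/w10.png

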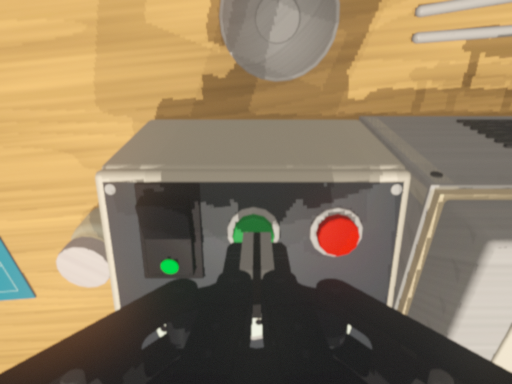

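prog2 is 6 mm lower than prog3, so it is fully down. Now the start button.

{"fn": "step_arm", "kwargs": {
  "series": [
    [[0,-0.002,0.03],[0,0,0],0],
    [[0,-0.002,0.06],[0,0,0],0],
    [[0,-0.002,0.075],[0,0,0],0],
    [[0,-0.002,0.085],[0,0,0],0],
    [[0,-0.002,0.095],[0,0,0],0]
  ]
}}

```text
clock: 15.75
ee_pos: [0.4776, -0.1344, 0.0982]
ee_rot: [0.102, 0.045, 0.994, -0.005]
contact_force: [-0.2, -0.5, 0.2]
opening: 0.001
```

{"fn": "step_arm", "kwargs": {
  "series": [
    [[0,0,0.006],[0,0,0],0],
    [[0,0,0.012],[0,0,0],0],
    [[0,0,0.018],[0,0,0],0],
    [[0,0,0.024],[0,0,0],0],
    [[0,0,0.03],[0,0,0],0]
  ]
}}

```text
clock: 16.25
ee_pos: [0.4788, -0.1345, 0.0926]
ee_rot: [0.102, 0.045, 0.994, -0.005]
contact_force: [-1.4, 1.0, 2.2]
opening: 0.002
```

{"fn": "step_arm", "kwargs": {
  "series": [
    [[0,0,0.005],[0,0,0],0],
    [[0,0,0.01],[0,0,0],0],
    [[0,0,0.015],[0,0,0],0],
    [[0,0,0.02],[0,0,0],0],
    [[0,0,0.025],[0,0,0],0]
  ]
}}

```text
clock: 16.75
ee_pos: [0.4794, -0.1346, 0.09]
ee_rot: [0.101, 0.045, 0.994, -0.005]
contact_force: [-17.8, 4.1, 24.3]
opening: -0.002
```

{"fn": "step_arm", "kwargs": {
  "series": [
    [[0,0,0.003],[0,0,0],0],
    [[0,0,0.006],[0,0,0],0],
    [[0,0,0.01],[0,0,0],0],
    [[0,0,0.01],[0,0,0],0],
    [[0,0,0.01],[0,0,0],0]
  ]
}}

```text
clock: 17.25
ee_pos: [0.4794, -0.1346, 0.0898]
ee_rot: [0.1, 0.044, 0.994, -0.004]
contact_force: [-23.9, 6.1, 31.1]
opening: -0.001
```

Hard stop at the expected height: 13 mm below prog2's end stop, matching the slope. Lifting off.

{"fn": "step_arm", "kwargs": {
  "series": [
    [[0,0,-0.05],[0,0,0],0],
    [[0,0,-0.15],[0,0,0],0],
    [[0,0,-0.35],[0,0,0],0],
    [[0,0,-0.55],[0,0,0],0],
    [[0,0,-0.7],[0,0,0],0]
  ]
}}

```text
clock: 17.75
ee_pos: [0.452, -0.1322, 0.225]
ee_rot: [0.103, 0.045, 0.994, -0.005]
contact_force: [0.3, -1.0, -1.0]
opening: -0.001
```

{"fn": "step_arm", "kwargs": {
  "series": [
    [[0.2,0,0],[0,0,0],0],
    [[0.4,0,-0.1],[0,0,0],0],
    [[0.4,0,-0.2],[0,0,0],0],
    [[0.4,0,-0.2],[0,0,0],0],
    [[0.4,0,-0.2],[0,0,0],0]
  ]
}}

```text
clock: 18.25
ee_pos: [0.3661, -0.1244, 0.2456]
ee_rot: [0.102, 0.045, 0.994, -0.005]
contact_force: [-0.1, -0.3, -0.5]
opening: 0.0
```

```bash
python3 chk.py 11; python3 lid.py 11 | grep -v None; python3 - <<'E'
import cv2,numpy as np
a=cv2.imread('pics/top0.png');b=cv2.imread('pics/top11.png')
cv2.imwrite('pics/cmp.png',np.vstack([a[120:310,150:400],b[120:310,150:400]]).repeat(1,0))
E
```

```text
18.35 [ 0.36587088 -0.12407202  0.2442364 ] [ 0.10537105 -0.46485683 -0.12906658] (array([-4.005e-01,  3.000e-04,  8.635e-01]), array([ 0.0007, -0.0049,  0.0002]))
p1 0 None
p2 0 None
p3 0 None
start 0 None
stop 77 0.0063
rockfar 71 0.007
rockmid 74 0.0064
panel 0 None
18.4 [ 0.36581307 -0.12400731  0.24406887] [-0.00667395  0.72317525 -0.13922769]
scene -0.09 [0.1792, 0.1793, 0.1796, 0.1788]
scene -0.06 [0.1799, 0.1812, 0.1808, 0.1795]
scene -0.03 [0.18, 0.1811, 0.1817, 0.1798]
scene 0.0 [0.1797, 0.1815, 0.1809, 0.1802]
scene 0.03 [0.1801, 0.1816, 0.1811, 0.1801]
scene 0.06 [0.1802, 0.1817, 0.1818, 0.18]
scene 0.09 [0.18, 0.1827, 0.1826, 0.1799]
scene 0.12 [0.1806, 0.1828, 0.1827, 0.1799]
top -0.09 [0.1791, 0.1795, 0.1786, 0.1794]
top -0.06 [0.1805, 0.1816, 0.1818, 0.18]
top -0.03 [0.1802, 0.1815, 0.1819, 0.1806]
top 0.0 [0.1802, 0.1824, 0.182, 0.1806]
top 0.03 [0.1807, 0.1821, 0.1818, 0.181]
top 0.06 [0.1805, 0.1815, 0.1824, 0.1799]
top 0.09 [0.1807, 0.183, 0.1831, 0.181]
top 0.12 [0.181, 0.1828, 0.183, 0.1811]
```

View pics/w11.png

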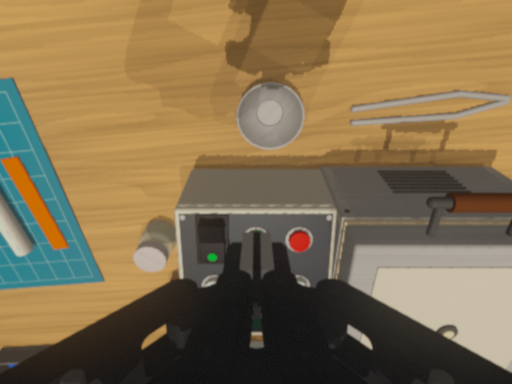

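View pics/cmp.png

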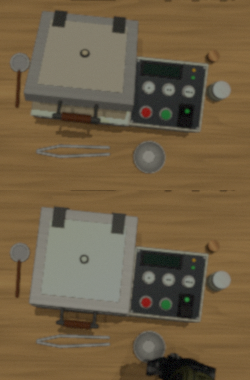

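```bash
python3 - <<'E'
from h import *
n=-ZT; ky=np.array([.0903,.996,0]); x=np.cross(ky,n)
for t in('top','scene'):
  for k in ('0','11'):
    C=cloud(t,np.load(f'pics/{t}{k}.npy')); q=C-np.array([.531,-.1411,.133]); hh=q@n; sl=q@x; yy=q@ky
    o=[]
    for nm,a,b in [('p1',0,.048),('p2',0,0),('p3',0,-.048),('start',-.06,0),('stop',-.06,.048),('rfar',-.043,-.048),('rnear',-.077,-.048),('pan',-.03,0)]:
        m=(abs(sl-a)<.007)&(abs(yy-b)<.007); o.append((nm,round(float(np.median(hh[m])*1000),1)))
    print(t,k,o)
E
```

```text
top 0 [('p1', 12.6), ('p2', 12.2), ('p3', 13.0), ('start', 12.4), ('stop', 11.7), ('rfar', 17.4), ('rnear', 12.1), ('pan', 4.0)]
top 11 [('p1', 12.6), ('p2', 7.3), ('p3', 13.0), ('start', 11.6), ('stop', 11.5), ('rfar', 12.3), ('rnear', 17.4), ('pan', 3.9)]
scene 0 [('p1', 12.9), ('p2', 12.6), ('p3', 12.6), ('start', 12.0), ('stop', 11.0), ('rfar', 17.1), ('rnear', 11.9), ('pan', 3.3)]
scene 11 [('p1', 12.8), ('p2', 6.5), ('p3', 12.7), ('start', 11.7), ('stop', 11.2), ('rfar', 11.7), ('rnear', 17.2), ('pan', 3.4)]
```

All states are as wanted, so I'm handing the job in.

```bash
python3 -c "
from bench import manip
print(manip.read_state()['clock'],manip.close_job())"
```

```text
the job is handed in; nothing more can be done
18.5 None
```

I shut the lid, switched the rocker on, pressed the two-dot button down and then pressed and released the green start button, in that order. I handed the job in at 18.5 s.

**Final depth checks** (top and scene cameras, compared with the start):
- **Lid:** lies flat at 0.180 m, so it is fully shut.
- **Rocker:** the half with the green lens has dropped 5–5.5 mm and lies parallel to the panel, so it is on.
- **Two-dot button:** down by 5–6 mm and staying there.
- **Start button:** pushed to its hard stop, and back up to within 1 mm of its starting height.
- **Other buttons:** the one-dot, three-dot and stop buttons read the same height as before.
- **Things around the kiln:** the dish, tongs, jar, cork and magnifying glass look unmoved in the before-and-after top pictures. I compared them by eye only, and the arm partly covered the area next to the dish.

**Disagreements:**
- **Fingertip position:** the shut fingertips sit about 38 mm short of the reported TCP. My first lid press therefore stopped with the lid still about 0.155 rad open. I saw this in the depth data and kept pressing, so the lid was never opened further.
- **Calibration:** the wrist and top cameras disagreed by a few millimetres on the button positions, so I finished each press on contact force. The highest reading was about 40 N at the wrist (start button), applied by the fingertips.

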